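Dispense brass barrels with the lift-gate selector

TASK

Push the blue tray along its rail until it stands centred under the spout of the yellow hopper, the one with the brass barrels. Then lift the red lever out of the middle notch of its gate, move it across to the yellow hopper's side and bring it fully down into that end notch, so that all three barrels roll into the tray and the tray stays under the spout. Leave the black caps in the white hopper and do not disturb the other things on the bench.

Things in the scene. Friction and masses are not known exactly. Their poses are not given: they have to be found in the camera images.
- station: Fixed dispensing station. Origin on the bench (z=0) under the centre line of the slide rail. x level, away from its front (away from the robot), y left along the rail, z up; yawed as read. In mm: rail y -113 to 203; shutter strip at x=55, z 77 to 128; behind it two hoppers, x 58 to 135, all below z=155; behind them the sloping gate plate with the lever, x 145 to 210.
- left_spout (a point): Middle of the lip of the left fixed steel spout (station x=30, y=48, z=85 mm), 14 mm above the tray's rim; its side walls reach z=115 mm; 44 mm wide outside. It serves the hopper behind it.
- right_spout (a point): The same for the right spout (station x=30, y=-48, z=85 mm).
- gate (a point): Point of the gate plate where the lever stands fully down in the middle notch (station x=165, y=0, z=130 mm). The plate slopes up away from the front at 40 deg, z=113 to 168 mm. Its slot is E-shaped: three notches at station y=-48, 0, 48, all open at their upper ends into one cross channel. Teeth between the notches block sideways moves until the lever is lifted up the slope.
- lever (a joint): Lever position up the slope of the gate (m): 0 = fully down in a notch, 0.032 = top of the cross channel. Per unit of travel: 0.766 along station +x and 0.643 upwards. Below about 0.023 the teeth block sideways moves. Friction (about 3 N) keeps it where it is left, so it does not fall back; it can be pushed either way.
- selector (a joint): Lever position across the gate, along station y (m): 0 = middle notch (both hoppers shut), 0.048 = left notch, -0.048 = right notch (end stops). About 3 mm of play in a notch. Friction about 2 N; stays where left. It carries the shutter: at 0.048 its window opens the left hopper, at -0.048 the right one.
- lever_top (a point): Centre of the top of the lever's red grip. The lever is always vertical: the grip is a cylinder 22 mm across and 55 mm tall below this point, on a 12 mm steel rod. With joints lever and selector at 0 it is at station x=165, y=0, z=227 mm.
- tray (a joint): Station y of the blue tray's centre (m); range -0.072 to 0.155; starts near the left end. Slides with about 2 N of friction and stays where it is left.
- tray_floor (a point): Centre of the inner floor of the open blue tray, 25 mm above the bench, station x=0; axes as the station's. Tray 110 (x) by 80 (y) mm outside, walls 4 thick, rim 46 above this point, underside 21 above the bench. It can be pushed along the rail by its outer side walls; its front half (station x below -20 mm) is clear of the spouts.
- yellow_hopper: Yellow open chute that holds the three brass barrels, behind the left or the right spout (varies: station y=48 or -48 mm). Origin: middle of the lower lip of its sloping floor, 95 mm above the bench; axes as the station's. Inside 36 mm wide, 80 long, floor rising 20 deg towards +x. Fixed.
- white_hopper: White chute of the same shape in the other place, holding the three black caps. Fixed.
- barrel0: Brass barrel, a cylinder 20 mm across and 30 long (axis = its own y), origin at its centre; about 40 g. Lies across the yellow hopper and rolls out when the shutter opens.
- cap0: Black cap with a red band, a cylinder 20 mm across and 30 long, origin at its centre; lies across the white hopper.
- barrel1: Brass barrel, a cylinder 20 mm across and 30 long (axis = its own y), origin at its centre; about 40 g. Lies across the yellow hopper and rolls out when the shutter opens.
- cap1: Black cap with a red band, a cylinder 20 mm across and 30 long, origin at its centre; lies across the white hopper.
- barrel2: Brass barrel, a cylinder 20 mm across and 30 long (axis = its own y), origin at its centre; about 40 g. Lies across the yellow hopper and rolls out when the shutter opens.
- cap2: Black cap with a red band, a cylinder 20 mm across and 30 long, origin at its centre; lies across the white hopper.
- battery: Bystander: orange lamp battery with a black top, 70 x 110 x 88 mm; origin under its centre.
- red_ring: Bystander: red plastic ring, 60 across, height 16 mm; origin under its centre.
- lamp_head: Bystander: black round lamp head, 72 across, height 47 mm; origin under its centre.
- screwdriver: Bystander: screwdriver lying on the bench, about 200 mm long, red handle 25 mm thick; origin under its middle, x towards the tip.
- carton: Bystander: cardboard carton, 90 x 110 x 80 mm; origin under its centre.
- tin: Bystander: closed metal can, 60 across, height 70 mm; origin under its centre.
- plug: Bystander: black plug block, 70 x 30 x 26 mm; origin under its centre.

How it is judged:
By the outcome, as a careful person would: the job done as asked, in the order asked, and still so for the second after the job is handed in, with the robot touching nothing.
It also fails if it takes over 64 s, if anything falls off the work surface, if the arm or the gripper's body presses on something with over 40 N, if the wrist force passes 120 N, or if a joint passes its speed limit or range.

ROBOT

A 6-joint arm with a two-finger parallel gripper is mounted at the origin on the work surface. World frame = base frame: x ahead of the robot, y to its left, z up, the work surface at z = 0. Lengths are in m, angles in rad, forces in N, time in s.
With the tool pointing down it reaches from about 0.425 to 1.125 m from the base axis. Payload 14.9 kg.
Tool frame: the origin (TCP) lies at the very end of the fingers, on their centre line; the grasp point (between the pads) lies 19 mm behind it (bot.tcp_to_grasp is the distance from the TCP to the grasp point, in m); z points along the fingers, x is the direction in which the jaws open and shut, and the axes are right-handed (so a half turn about z gives the same grasp; the last joint's range is limited). The gripper opens to 91 mm and grips with 3 to 60 N. Pads are 32 mm wide; open, the fingers measure 118 mm over their backs; the gripper's body (76 mm by 178 mm) begins 60 mm behind the grasp point.
Start: joints at [-1.197, 0.379, 1.734, -0, 1.028, -0.033], TCP at [0.277, -0.643, 0.214] pointing down, gripper open.
Joint ranges: [-2.77, 2.77], [-0.74, 2.19], [0, 2.66], [-1.06, 4.2], [0.31, 2.87], [-3.08, 3.08]. Speed limits (rad/s): [1.89, 1.89, 2.39, 3.14, 3.14, 3.14].

INTERFACE

Orientations are given as a unit quaternion [w, x, y, z].
In Python, from station import bot gives the robot as it stands.
- The arm moves only by the tool apply_moves, never from a script. Its argument "series" is a list that holds one entry, the list of rows, each a list of 7 numbers: the shift along the tool's x, y, z in mm, then the turn, a rotation vector about the tool's x, y, z in rad, then the opening in per cent of the stroke, from 0 (shut) to 100 (fully open). In form: [[[x, y, z, ax, ay, az, hand], ...]]. A call has 1 to 5 rows; each row shifts and turns the commanded pose from where the row before left it, along the tool's axes as they then stand; what a row does not reach is not made up. A row lasts 1/12 s, in which the tool goes at most 41.7 mm and 7.16 degrees, less where a joint would pass 70% of its speed; a pose out of reach is approached as far as the arm can. A call is refused whole if a number of a shift passes 41.7 or a number of a turn 0.125, either way. A call with a gripper value outside its range is refused whole. The fingers move at their own pace and stop on an object; "squeeze" is the grip in N (left out, the last holds). Time passes only in rows, so rows that do not move let the fingers close. It gives the time, the measured TCP pose, the force and the opening at its end, in the units of the state.
- bot.sense(): the state, without advancing time (a new reading comes with each control period).
- bot.grab_frame(name): name is "side" or "top" or "wrist"; returns a dict with "color" (420x560x3 uint8, red, green, blue), "z_map" (420x560 float32, m along the optical axis (not along the pixel's ray), 0 where there is no reading), "fx", "fy", "cx", "cy" (pixels), "R" (3x3) and "t" (3): a world point X has camera coordinates R X + t. Camera axes: x right, y down, z forward; pixel columns grow to the right and rows downward; lengths in m; the calibration is good to about 2 mm. A picture is of the moment at which its call begins.
- bot.close_job(): hands the job in, once; it reports no verdict.
The state is a dict: "clock": time; "joint_pos": joint angles; "qd": joint speeds; "joint_efforts": joint torques, N m; "tool_pos": TCP position; "tcp_rot": TCP orientation; "ft_force": force on the tool from outside, world axes, zero at the start; "torque": the same for the moment, N m; "opening": finger opening in m.
Only numpy, scipy, OpenCV 4.12 (cv2) and the standard library are available. Lean on these libraries where they do the work, as an engineer would, in place of code of your own. Each camera call takes 0.05 s, during which the arm holds its last target. There are 200 camera calls.

## Working session

There is one attempt and no reset: what is moved stays moved. The work goes in short steps, Python scripts to look and compute and a tool call to move; the robot and the scene stay as the last step left them, time stands still between calls to the robot, and variables do not carry over. Pictures are saved under pics/ and viewed, about 8 in all and at most 12, crops included, and the job is handed in when it is done.

Besides the shell and the picture viewer there is one more tool, called by a JSON object that holds its "op" and its "data". apply_moves: Moves the arm, as the interface text tells. Its arguments: {"type":"object","properties":{"series":{"type":"array","items":{"type":"array","items":{"type":"array","items":{"type":"number"}}}},"squeeze":{"type":"number"}},"required":["series"]}

```bash
ls; mkdir -p pics
python3 - <<'E'
from station import bot
import cv2,numpy as np
s=bot.sense();print(s)
for n in("top","side"):
    f=bot.grab_frame(n);np.savez(f"{n}0.npz",**f);cv2.imwrite(f"pics/{n}0.png",f["color"][...,::-1]);print(n,f["fx"],f["cx"],f["cy"],f["R"],f["t"])
E
```

```text
pics
{'clock': 0.0, 'joint_pos': array([-1.19729055e+00,  3.79423027e-01,  1.73477773e+00, -7.67395850e-07,
        1.02850079e+00, -3.32515535e-02]), 'qd': array([-0.00132079,  0.00044792, -0.00087563,  0.00065922, -0.00118377,
        0.00138084]), 'joint_efforts': array([-4.18970652e-03, -7.63726044e+01, -4.34381926e+01,  6.49248809e-02,
        4.23628336e-02, -8.97591940e-05]), 'tool_pos': array([ 0.27682382, -0.64250428,  0.21327965]), 'tcp_rot': array([-3.19746937e-04,  8.35354191e-01, -5.49711805e-01, -4.52959875e-04]), 'ft_force': array([ 0.25827073, -0.25851438,  0.33948761]), 'torque': array([ 0.00989714,  0.00767732, -0.0380905 ]), 'opening': 0.0908280202628291}
top 546.7227207197108 278.15299276037246 213.77719089368455 [[-0.09301414 -0.9956632   0.00177624]
 [-0.9694452   0.09015788 -0.22813934]
 [ 0.2269898  -0.02294215 -0.97362687]] [0.05598025 0.60856214 1.12050029]
side 505.6053422332671 276.5275791379348 211.95758850299745 [[-9.99873825e-01 -5.21929873e-04  1.58764415e-02]
 [-1.22918031e-02  6.58511119e-01 -7.52470609e-01]
 [-1.00620763e-02 -7.52570817e-01 -6.58434447e-01]] [0.58863433 0.12025044 1.42935015]
```

View pics/top0.png

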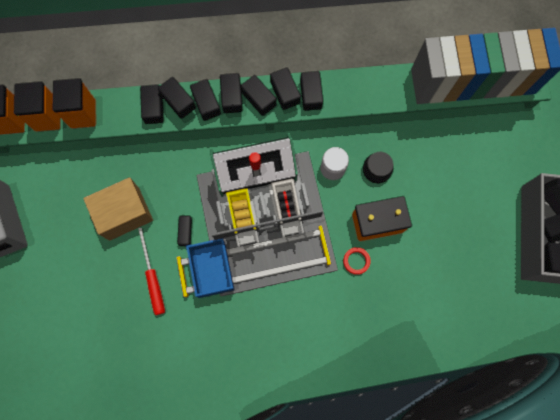

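View pics/side0.png

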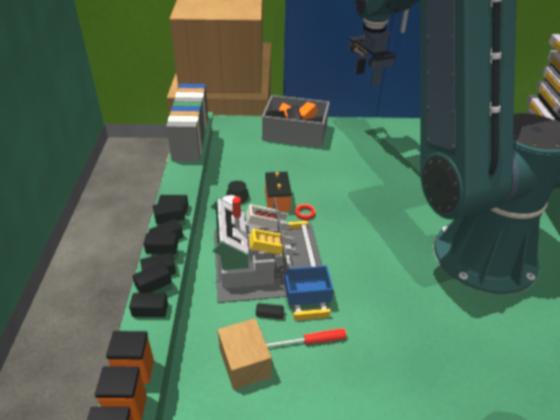

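The yellow hopper (240,208) is behind the left spout. The tray is at (210,268) at the left rail end, and the red lever grip is at (255,160). I'll measure these from the depth map.

```bash
cat > h.py <<'E'
import numpy as np,cv2
def pts(f):
    z=f["z_map"];v,u=np.indices(z.shape)
    c=np.stack([(u-f["cx"])/f["fx"]*z,(v-f["cy"])/f["fy"]*z,z],-1)
    P=(c-f["t"])@f["R"];P[z==0]=np.nan
    return P
def hsv(f): return cv2.cvtColor(f["color"],cv2.COLOR_RGB2HSV)
def mask(f,lo,hi): return cv2.inRange(hsv(f),lo,hi)>0
def rect(p):
    r=cv2.minAreaRect((p[:,:2]*1000).astype(np.float32));return np.round(r[0],1),np.round(r[1],1),round(r[2],2)
def lay(f,m,a,b):
    P=pts(f);s=m&(P[...,2]>a)&(P[...,2]<b);
    n,l,st,_=cv2.connectedComponentsWithStats(s.astype(np.uint8),connectivity=8)
    k=1+np.argmax(st[1:,4]);return P[l==k]
E
cat > m0.py <<'E'
from h import *
for n in("top","side"):
    f=np.load(n+"0.npz");P=pts(f)
    print(n,"bench z",np.nanmedian(P[mask(f,(60,60,30),(90,255,255))][:,2]))
    p=lay(f,mask(f,(100,100,50),(125,255,255)),.060,.082);print("rim",len(p),rect(p),np.nanpercentile(p[:,2],[5,50,95]))
    for nm,lo,hi,a,b in(("red",(0,150,70),(6,255,255),.19,.26),("yel",(20,150,80),(32,255,255),.125,.17),("white gate",(0,0,90),(180,40,255),.135,.19)):
        try:
            p=lay(f,mask(f,lo,hi),a,b);print(nm,len(p),rect(p),p.mean(0).round(4),p[:,2].min().round(3),p[:,2].max().round(3))
        except Exception as e: print(nm,e)
    p=lay(f,mask(f,(20,150,80),(32,255,255)),.002,.07);print("yelpost",rect(p),p.mean(0))
E
python3 m0.py
```

```text
top bench z 0.0010576627284295892
rim 416 (array([510.5, 155.7]), array([110.9,  80.1]), 7.05) [0.06309965 0.07110902 0.07490069]
red 138 (array([689.6,  37.9]), array([19.9, 18.8]), 60.65) [0.6875 0.0378 0.2202] 0.191 0.233
yel 168 (array([620.5,  77.6]), array([75. , 43.5]), 7.11) [0.6297 0.0827 0.1395] 0.125 0.154
white gate 1098 (array([716.2,  42. ]), array([ 54.6, 161.3]), 7.36) [0.7212 0.0433 0.1576] 0.135 0.175
yelpost (array([500.9, 224.4]), array([88.5, 13.5]), 8.09) [0.50132878 0.22254413 0.02445284]
side bench z 0.00022726300078204477
rim 387 (array([512. , 158.2]), array([109. ,  83.2]), 7.41) [0.06066451 0.06739361 0.07259136]
red 96 (array([689.8,  41.5]), array([24.8, 15.5]), 70.05) [0.6905 0.0458 0.2144] 0.191 0.229
yel 316 (array([621.4,  79.6]), array([76.9, 47.9]), 9.81) [0.6298 0.0837 0.134 ] 0.125 0.149
white gate 451 (array([720.7,  42.9]), array([ 49.4, 172.9]), 12.15) [0.7226 0.0514 0.1579] 0.135 0.172
yelpost (array([503.4, 225.2]), array([87., 12.]), 8.9) [0.50251804 0.22663536 0.01744159]
```

```bash
cat >> h.py <<'E'
YAW=np.radians(7.1);O=np.array([.5282,.018,0])
S=np.array([[np.cos(YAW),np.sin(YAW),0],[-np.sin(YAW),np.cos(YAW),0],[0,0,1]])  # world->station
def st(p): return (np.asarray(p)-O)@S.T*1000
def go(bot,*tgt):
    from scipy.spatial.transform import Rotation as Ro
    s=bot.sense();R=Ro.from_quat(s["tcp_rot"],scalar_first=True).as_matrix()
    print("station",st(s["tool_pos"]).round(1),"F",s["ft_force"].round(1),"t",round(s["clock"],2),"open",round(s["opening"],4))
    want=np.column_stack([-S[1],-S[0],-S[2]])
    print("turn",Ro.from_matrix(R.T@want).as_rotvec().round(4))
    p=s["tool_pos"]
    for t in tgt:
        q=O+S.T@(np.array(t)/1000);d=(q-p)*1000;print(t,"tool shift (in wanted axes)",(want.T@d).round(1),"world",q.round(3));p=q
E
python3 - <<'E'
from h import *
f=np.load("top0.npz");P=pts(f);m=mask(f,(20,150,80),(32,255,255))
Q=st(P[m]);
a=Q[(Q[:,1]>150)];print("left post",np.nanpercentile(a,[2,50,98],axis=0).round(0))
b=lay(f,mask(f,(100,100,50),(125,255,255)),.060,.082);print("tray",rect(st(b)/1000))
y=lay(f,m,.125,.17);print("hopper",rect(st(y)/1000))
r=P[mask(f,(0,150,70),(6,255,255))];r=st(r[r[:,2]>.222]);print("lever top",np.median(r,0),(r.min(0)+r.max(0))/2)
E
```

```text
left post [[-45. 202.  -1.]
 [  1. 206.  26.]
 [ 41. 215.  31.]]
tray (array([ -0.5, 138.9]), array([ 80.1, 110.9]), 89.95)
hopper (array([99. , 47.7]), array([75. , 43.5]), 0.01)
lever top [162.81257332  -0.37936844 227.41228069] [163.67384551  -0.93857041 227.79986991]
```

{"op": "apply_moves", "data": {"series": [[[-16,-36,0,0,0,0.094,0],[-16,-36,0,0,0,0.094,0],[-16,-36,0,0,0,0.094,0],[-22,-33,0,0,0,0,0],[-22,-33,0,0,0,0,0]]]}}

```text
clock: 0.52
tool_pos: [0.4257, -0.5109, 0.2137]
tcp_rot: [-0.0, 0.749, -0.662, -0.0]
ft_force: [0.5, -0.2, -0.1]
opening: 0.0609
```

```bash
python3 -c "
from h import *
from station import bot
go(bot,(-35,-300,213),(-35,203,213),(-35,203,48))"
```

```text
station [-167.1 -512.2  213.7] F [ 0.5 -0.2 -0.1] t 0.52 open 0.0609
turn [ 0.0002  0.0003 -0.0001]
(-35, -300, 213) tool shift (in wanted axes) [-212.2 -132.1    0.7] world [ 0.531 -0.284  0.213]
(-35, 203, 213) tool shift (in wanted axes) [-503.   -0.    0.] world [0.468 0.215 0.213]
(-35, 203, 48) tool shift (in wanted axes) [  0.   0. 165.] world [0.468 0.215 0.048]
```

{"op": "apply_moves", "data": {"series": [[[-35,-22,0,0,0,0,0],[-35,-22,0,0,0,0,0],[-35,-22,0,0,0,0,0],[-35,-22,0,0,0,0,0],[-35,-22,0,0,0,0,0]]]}}

```text
clock: 0.93
tool_pos: [0.5124, -0.323, 0.2138]
tcp_rot: [0.0, 0.75, -0.662, -0.0]
ft_force: [0.9, -1.2, 0.8]
opening: 0.0275
```

{"op": "apply_moves", "data": {"series": [[[-35,-22,0,0,0,0,0],[-40,0,0,0,0,0,0],[-40,0,0,0,0,0,0],[-40,0,0,0,0,0,0],[-40,0,0,0,0,0,0]]]}}

```text
clock: 1.35
tool_pos: [0.5088, -0.1269, 0.2137]
tcp_rot: [0.0, 0.75, -0.662, -0.0]
ft_force: [1.3, 0.2, 0.1]
opening: 0.0004
```

{"op": "apply_moves", "data": {"series": [[[-40,0,0,0,0,0,0],[-40,0,0,0,0,0,0],[-40,0,0,0,0,0,0],[-40,0,0,0,0,0,0],[-40,0,0,0,0,0,0]]]}}

```text
clock: 1.77
tool_pos: [0.4839, 0.0714, 0.2139]
tcp_rot: [-0.0, 0.75, -0.662, -0.0]
ft_force: [0.7, -1.0, -0.3]
opening: 0.0008
```

```bash
python3 -c "
from h import *
from station import bot
go(bot,(-35,203,213),(-35,203,48))"
```

```text
station [-37.3  58.5 213.9] F [ 0.7 -1.  -0.3] t 1.77 open 0.0008
turn [0.     0.     0.0007]
(-35, 203, 213) tool shift (in wanted axes) [-144.5   -2.3    0.9] world [0.468 0.215 0.213]
(-35, 203, 48) tool shift (in wanted axes) [  0.   0. 165.] world [0.468 0.215 0.048]
```

{"op": "apply_moves", "data": {"series": [[[-36,0,0,0,0,0,0],[-36,0,0,0,0,0,0],[-36,0,0,0,0,0,0],[-36,0,0,0,0,0,0],[0,0,35,0,0,0,0]]]}}

```text
clock: 2.18
tool_pos: [0.4695, 0.2184, 0.1837]
tcp_rot: [-0.004, 0.751, -0.66, 0.002]
ft_force: [2.6, 0.3, 0.4]
opening: 0.0004
```

{"op": "apply_moves", "data": {"series": [[[0,0,30,0,0,0,0],[0,0,30,0,0,0,0],[0,0,20,0,0,0,0],[0,0,15,0,0,0,0],[0,0,0,0,0,0,0]]]}}

```text
clock: 2.6
tool_pos: [0.4649, 0.2118, 0.081]
tcp_rot: [0.002, 0.75, -0.662, -0.001]
ft_force: [0.0, -1.0, -0.7]
opening: 0.0002
```

```bash
python3 -c "
from h import *
from station import bot
import cv2
go(bot,(-35,203,48),(-35,102,48))
f=bot.grab_frame('side');cv2.imwrite('pics/s1.png',cv2.resize(f['color'][180:360,180:380,::-1],None,fx=3,fy=3))"
```

```text
station [-38.9 200.1  81. ] F [ 0.  -1.  -0.7] t 2.6 open 0.0002
turn [ 0.0047 -0.0013  0.001 ]
(-35, 203, 48) tool shift (in wanted axes) [-2.9 -3.9 33. ] world [0.468 0.215 0.048]
(-35, 102, 48) tool shift (in wanted axes) [101.   0.   0.] world [0.481 0.115 0.048]
```

View pics/s1.png

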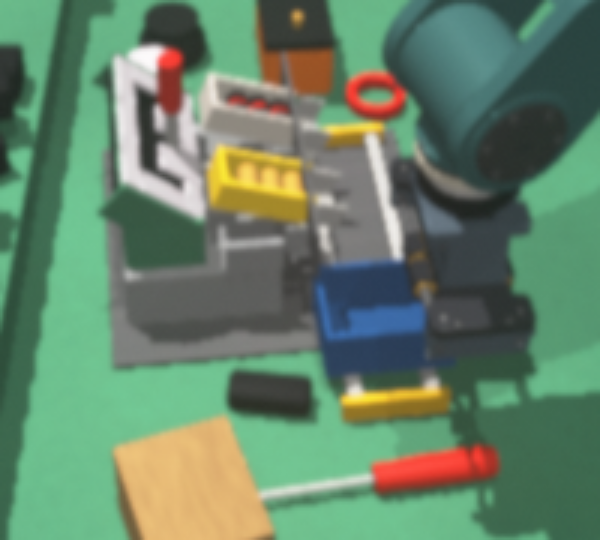

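The crop shows the gripper just outside the tray's left wall (tray at 370,315), with the posts and bystanders clear. Descend and push.

{"op": "apply_moves", "data": {"series": [[[-2,-3,11,0,0,0,0],[-1,-1,11,0,0,0,0],[0,0,11,0,0,0,0],[0,0,0,0,0,0,0]]]}}

```text
clock: 2.98
tool_pos: [0.4696, 0.2157, 0.0496]
tcp_rot: [0.001, 0.75, -0.662, -0.0]
ft_force: [-0.9, 0.8, -0.2]
opening: 0.0004
```

{"op": "apply_moves", "data": {"series": [[[6,0,0,0,0,0,0],[10,0,0,0,0,0,0],[10,0,0,0,0,0,0],[10,0,0,0,0,0,0],[10,0,0,0,0,0,0]]]}}

```text
clock: 3.4
tool_pos: [0.4764, 0.1692, 0.0513]
tcp_rot: [-0.0, 0.75, -0.662, 0.0]
ft_force: [-0.5, 2.4, -0.1]
opening: 0.0003
```

{"op": "apply_moves", "data": {"series": [[[10,0,0,0,0,0,0],[10,0,0,0,0,0,0],[8,0,0,0,0,0,0],[8,0,0,0,0,0,0],[0,0,0,0,0,0,0]]]}}

```text
clock: 3.82
tool_pos: [0.4807, 0.1333, 0.0509]
tcp_rot: [0.0, 0.75, -0.662, 0.0]
ft_force: [-0.1, -0.0, 0.1]
opening: 0.0005
```

```bash
cat > tray.py <<'E'
from h import *
from station import bot
go(bot,(-35,102,48))
f=bot.grab_frame("top");cv2.imwrite("pics/t1.png",f["color"][...,::-1])
b=lay(f,mask(f,(100,100,50),(125,255,255)),.060,.082);q=st(b);print("rim",rect(q/1000),q.min(0),q.max(0))
E
python3 tray.py
```

```text
station [-32.9 120.3  50.9] F [-0.1 -0.   0.1] t 3.82 open 0.0005
turn [ 0.0002 -0.0002 -0.    ]
(-35, 102, 48) tool shift (in wanted axes) [18.3  2.1  2.9] world [0.481 0.115 0.048]
rim (array([ 250.9, -498.3]), array([23. ,  4.1]), 83.52) [ 248.72894055 -509.77800643   71.77560769] [ 254.01365159 -486.92362545   81.39790613]
```

```bash
cat > tray.py <<'E'
from h import *
from station import bot
import sys
go(bot,(-35,102,48))
for n in("top","side"):
    f=bot.grab_frame(n);np.savez(n+"1.npz",**f)
    q=st(pts(f));s=mask(f,(100,100,50),(125,255,255))&(abs(q[...,0])<80)&(abs(q[...,1]-60)<180)&(q[...,2]>62)&(q[...,2]<80)
    if s.sum()>20:
        p=q[s];print(n,s.sum(),np.percentile(p,[1,50,99],axis=0).round(1).tolist(),rect(p/1000))
E
python3 tray.py
```

```text
station [-33.  120.8  50.8] F [-0.   0.3  0.5] t 3.87 open 0.0009
turn [ 0.0004 -0.0002 -0.0001]
(-35, 102, 48) tool shift (in wanted axes) [18.8  2.   2.8] world [0.481 0.115 0.048]
top 34 [[-54.3, 28.2, 67.4], [-5.6, 29.4, 72.0], [28.6, 31.4, 77.6]] (array([-12.8,  29.2]), array([84. ,  3.3]), 1.12)
side 109 [[-13.0, 31.1, 62.2], [13.3, 107.6, 67.7], [49.1, 112.8, 74.3]] (array([20.8, 71.9]), array([64.3, 82.5]), 3.05)
```

{"op": "apply_moves", "data": {"series": [[[6,0,0,0,0,0,0],[5,0,0,0,0,0,0],[4,0,0,0,0,0,0],[3,0,0,0,0,0,0],[0,0,0,0,0,0,0]]]}}

```text
clock: 4.38
tool_pos: [0.4829, 0.1162, 0.0509]
tcp_rot: [0.0, 0.75, -0.662, -0.0]
ft_force: [0.5, 0.1, 0.0]
opening: 0.0003
```

```bash
python3 tray.py
```

```text
station [-32.8 103.1  50.9] F [0.5 0.1 0. ] t 4.38 open 0.0003
turn [ 0.0001 -0.0001  0.0005]
(-35, 102, 48) tool shift (in wanted axes) [1.1 2.2 2.9] world [0.481 0.115 0.048]
top 27 [[24.1, 11.9, 63.4], [43.0, 14.2, 71.6], [53.1, 22.2, 76.3]] (array([39.2, 14.4]), array([29.9,  8.9]), 15.25)
side 110 [[-13.2, 13.3, 62.2], [14.2, 90.8, 67.3], [46.5, 95.3, 75.0]] (array([18.8, 54.5]), array([60.9, 82.4]), 3.54)
```

{"op": "apply_moves", "data": {"series": [[[-15,0,0,0,0,0,0],[-15,0,-10,0,0,0,0],[-15,0,-30,0,0,0,0],[-15,0,-35,0,0,0,0],[-30,0,-25,0,0,0,0]]]}}

```text
clock: 4.9
tool_pos: [0.4718, 0.2059, 0.1531]
tcp_rot: [-0.0, 0.749, -0.662, 0.0]
ft_force: [1.0, 0.3, 0.1]
opening: 0.0007
```

{"op": "apply_moves", "data": {"series": [[[-30,0,-25,0,0,0,0],[-30,0,-25,0,0,0,0],[-35,0,-15,0,0,0,0],[-20,0,0,0,0,0,0],[0,0,0,0,0,0,0]]]}}

```text
clock: 5.32
tool_pos: [0.4574, 0.3237, 0.2174]
tcp_rot: [-0.001, 0.751, -0.661, 0.0]
ft_force: [0.7, -1.0, -0.2]
opening: 0.0001
```

```bash
python3 tray.py
```

```text
station [-32.5 312.1 217.4] F [ 0.7 -1.  -0.2] t 5.32 open 0.0001
turn [-0.0026  0.0015  0.0035]
(-35, 102, 48) tool shift (in wanted axes) [210.1   2.5 169.4] world [0.481 0.115 0.048]
top 287 [[-55.6, 11.8, 62.5], [-18.5, 66.3, 71.4], [52.9, 90.9, 76.1]] (array([-1. , 51.4]), array([109.7,  79.6]), 0.05)
side 238 [[-53.7, 12.9, 62.1], [-15.7, 87.9, 68.0], [46.0, 95.0, 73.7]] (array([-4.4, 53.5]), array([ 83.5, 100.2]), 88.64)
```

{"op": "apply_moves", "data": {"series": [[[40,0,0,0,0,0,0],[40,0,20,0,0,0,0],[40,0,30,0,0,0,0],[35,0,30,0,0,0,0],[30,0,30,0,0,0,0]]]}}

```text
clock: 5.83
tool_pos: [0.4784, 0.1471, 0.115]
tcp_rot: [-0.0, 0.749, -0.662, 0.0]
ft_force: [-0.1, 0.0, 0.0]
opening: 0.0004
```

```bash
python3 -c "
from h import *
from station import bot
go(bot,(-33,117,50),(-33,99.6,50))"
```

```text
station [-33.4 134.3 115. ] F [-0.1  0.   0. ] t 5.83 open 0.0004
turn [-0.0007 -0.0001 -0.0001]
(-33, 117, 50) tool shift (in wanted axes) [17.3 -0.4 65. ] world [0.481 0.13  0.05 ]
(-33, 99.6, 50) tool shift (in wanted axes) [17.4  0.   0. ] world [0.483 0.113 0.05 ]
```

{"op": "apply_moves", "data": {"series": [[[4,0,10,0,0,0,0],[4,0,15,0,0,0,0],[0,0,2,0,0,0,0],[0,0,0,0,0,0,0],[0,0,0,0,0,0,0]]]}}

```text
clock: 6.25
tool_pos: [0.4799, 0.1421, 0.0892]
tcp_rot: [-0.0, 0.75, -0.662, 0.0]
ft_force: [-0.9, -0.7, 0.4]
opening: 0.0004
```

```bash
python3 -c "
from h import *
from station import bot
go(bot,(-33,99.6,50))"
```

```text
station [-32.6 129.1  89.2] F [-0.9 -0.7  0.4] t 6.25 open 0.0004
turn [-0.0001  0.      0.0008]
(-33, 99.6, 50) tool shift (in wanted axes) [29.5  0.4 39.2] world [0.483 0.113 0.05 ]
```

{"op": "apply_moves", "data": {"series": [[[2,0,13,0,0,0,0],[4,0,13,0,0,0,0],[4,0,13,0,0,0,0],[2,0,0,0,0,0,0],[0,0,0,0,0,0,0]]]}}

```text
clock: 6.67
tool_pos: [0.4813, 0.1301, 0.0503]
tcp_rot: [0.0, 0.75, -0.662, -0.0]
ft_force: [0.6, -0.5, 0.8]
opening: 0.0006
```

```bash
python3 -c "
from h import *
from station import bot
go(bot,(-33,99.6,50))"
```

```text
station [-32.7 117.1  50.3] F [ 0.6 -0.5  0.8] t 6.67 open 0.0006
turn [ 0.0001 -0.      0.0012]
(-33, 99.6, 50) tool shift (in wanted axes) [17.5  0.3  0.3] world [0.483 0.113 0.05 ]
```

{"op": "apply_moves", "data": {"series": [[[6,0,0,0,0,0,0],[5,0,0,0,0,0,0],[3,0,0,0,0,0,0],[2,0,0,0,0,0,0],[1.5,0,0,0,0,0,0]]]}}

```text
clock: 7.08
tool_pos: [0.4838, 0.1124, 0.0502]
tcp_rot: [-0.0, 0.75, -0.662, 0.0]
ft_force: [2.0, 2.2, 1.7]
opening: 0.0003
```

{"op": "apply_moves", "data": {"series": [[[0,0,0,0,0,0,0],[-10,0,0,0,0,0,0],[-15,0,-20,0,0,0,0],[-15,0,-30,0,0,0,0],[-15,0,-30,0,0,0,0]]]}}

```text
clock: 7.5
tool_pos: [0.4753, 0.1681, 0.13]
tcp_rot: [0.001, 0.75, -0.662, -0.001]
ft_force: [-0.4, -0.2, 0.8]
opening: 0.0002
```

{"op": "apply_moves", "data": {"series": [[[-30,0,-30,0,0,0,50],[-30,0,-30,0,0,0,50],[-30,0,-30,0,0,0,50],[-30,0,-30,0,0,0,50],[0,0,0,0,0,0,50]]]}}

```text
clock: 7.92
tool_pos: [0.4632, 0.2896, 0.2535]
tcp_rot: [-0.004, 0.751, -0.661, 0.001]
ft_force: [0.4, -0.5, 0.1]
opening: 0.031
```

```bash
python3 tray.py
```

```text
station [-30.9 277.6 253.5] F [ 0.4 -0.5  0.1] t 7.92 open 0.031
turn [-0.0073  0.0036  0.0034]
(-35, 102, 48) tool shift (in wanted axes) [175.6   4.1 205.5] world [0.481 0.115 0.048]
top 293 [[-55.6, 7.8, 62.3], [-20.0, 57.5, 71.1], [52.9, 87.0, 76.0]] (array([-0.9, 47.2]), array([ 79.8, 109.8]), 89.92)
side 215 [[-52.5, 8.5, 62.2], [-13.2, 85.0, 68.3], [45.8, 91.6, 74.1]] (array([-3.6, 50.2]), array([84.2, 99.8]), 89.79)
```

{"op": "apply_moves", "data": {"series": [[[28,-20,-5,0,0,0,50],[28,-20,-5,0,0,0,50],[28,-20,-5,0,0,0,50],[28,-20,0,0,0,0,50],[28,-20,0,0,0,0,50]]]}}

```text
clock: 8.43
tool_pos: [0.5786, 0.1555, 0.2611]
tcp_rot: [0.001, 0.75, -0.662, -0.001]
ft_force: [0.8, 0.0, -0.5]
opening: 0.0458
```

{"op": "apply_moves", "data": {"series": [[[28,-20,0,0,0,0,50],[28,-20,0,0,0,0,50],[28,-20,0,0,0,0,50],[28,-20,0,0,0,0,50],[0,0,0,0,0,0,50]]]}}

```text
clock: 8.85
tool_pos: [0.6738, 0.0519, 0.2605]
tcp_rot: [0.001, 0.749, -0.663, -0.0]
ft_force: [-1.1, 0.5, 1.0]
opening: 0.0456
```

```bash
python3 -c "
from h import *
from station import bot
go(bot,(165,0,265),(165,0,187))"
```

```text
station [148.7  15.7 260.5] F [-1.1  0.5  1. ] t 8.85 open 0.0456
turn [ 0.0017 -0.0007 -0.0028]
(165, 0, 265) tool shift (in wanted axes) [ 15.7 -16.3  -4.5] world [0.692 0.038 0.265]
(165, 0, 187) tool shift (in wanted axes) [ 0.  0. 78.] world [0.692 0.038 0.187]
```

{"op": "apply_moves", "data": {"series": [[[8,-8,0,0,0,0,50],[8,-8,0,0,0,0,50],[0,0,10,0,0,0,50],[0,0,15,0,0,0,50],[0,0,0,0,0,0,50]]]}}

```text
clock: 9.27
tool_pos: [0.6875, 0.043, 0.2334]
tcp_rot: [0.002, 0.75, -0.661, -0.002]
ft_force: [-0.1, -0.5, -0.4]
opening: 0.0457
```

```bash
python3 -c "
from h import *
from station import bot
import cv2
go(bot,(164.5,-0.5,187))
f=bot.grab_frame('side');cv2.imwrite('pics/s2.png',cv2.resize(f['color'][120:320,170:370,::-1],None,fx=3,fy=3))"
```

```text
station [161.2   5.2 233.4] F [-0.1 -0.5 -0.4] t 9.27 open 0.0457
turn [0.0048 0.0005 0.0013]
(164.5, -0.5, 187) tool shift (in wanted axes) [ 5.7 -3.3 46.4] world [0.692 0.038 0.187]
```

View pics/s2.png

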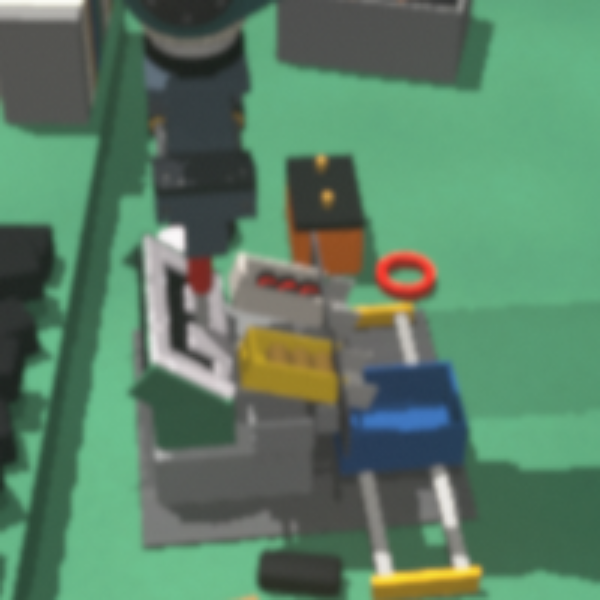

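The fingers sit just above the red grip (200,270), and the tray is in front of the yellow hopper. I'll correct sideways, then descend.

{"op": "apply_moves", "data": {"series": [[[3,-2,0,0,0,0,50],[3,-1,8,0,0,0,50],[0,0,14,0,0,0,50],[0,0,14,0,0,0,50],[0,0,10,0,0,0,50]]]}}

```text
clock: 9.73
tool_pos: [0.6926, 0.037, 0.1891]
tcp_rot: [0.001, 0.75, -0.662, -0.001]
ft_force: [-0.6, 0.6, 0.4]
opening: 0.0454
```

{"op": "apply_moves", "data": {"series": [[[0,0,0,0,0,0,50],[0,0,0,0,0,0,50]]]}}

```text
clock: 9.9
tool_pos: [0.6929, 0.0371, 0.1904]
tcp_rot: [0.001, 0.75, -0.662, -0.001]
ft_force: [0.3, 0.7, 0.2]
opening: 0.0453
```

```bash
python3 -c "
from h import *
from station import bot
go(bot,(164.5,-0.5,187))"
```

```text
station [165.8  -1.4 190.4] F [0.3 0.7 0.2] t 9.9 open 0.0453
turn [0.0018 0.0002 0.0009]
(164.5, -0.5, 187) tool shift (in wanted axes) [-0.9  1.3  3.4] world [0.692 0.038 0.187]
```

Grip it.

{"op": "apply_moves", "data": {"series": [[[-0.9,0,0,0,0,0,15],[0,0,0,0,0,0,15],[0,0,0,0,0,0,15],[0,0,0,0,0,0,15],[0,0,0,0,0,0,15]]], "squeeze": 20}}

```text
clock: 10.32
tool_pos: [0.6936, 0.038, 0.1921]
tcp_rot: [-0.0, 0.75, -0.662, 0.0]
ft_force: [-0.8, 1.8, 2.6]
opening: 0.0214
```

{"op": "apply_moves", "data": {"series": [[[0,0,0,0,0,0,15],[0,-3.8,-3.2,0,0,0,15],[0,-3.8,-3.2,0,0,0,15],[0,0,0,0,0,0,15]]]}}

```text
clock: 10.65
tool_pos: [0.7012, 0.039, 0.1985]
tcp_rot: [0.0, 0.75, -0.662, -0.0]
ft_force: [-3.6, 1.0, 5.7]
opening: 0.0214
```

```bash
python3 -c "
from h import *
from station import bot
go(bot,(187,-0.5,209))"
```

```text
station [174.3  -0.6 198.5] F [-3.6  1.   5.7] t 10.65 open 0.0214
turn [0.0003 0.0002 0.0008]
(187, -0.5, 209) tool shift (in wanted axes) [ -0.1 -12.7 -10.5] world [0.714 0.041 0.209]
```

{"op": "apply_moves", "data": {"series": [[[0,-4.6,-3.9,0,0,0,15],[0,-4.6,-3.9,0,0,0,15],[0,-4.6,-3.9,0,0,0,15],[0,0,0,0,0,0,15],[0,0,0,0,0,0,15]]]}}

```text
clock: 11.07
tool_pos: [0.7151, 0.0407, 0.2102]
tcp_rot: [-0.001, 0.75, -0.662, 0.0]
ft_force: [-1.4, 0.7, 4.7]
opening: 0.0213
```

{"op": "apply_moves", "data": {"series": [[[-4,0,0,0,0,0,15],[-4,0,0,0,0,0,15],[0,0,0,0,0,0,15]]]}}

```text
clock: 11.32
tool_pos: [0.7137, 0.049, 0.21]
tcp_rot: [-0.0, 0.75, -0.662, 0.0]
ft_force: [-0.7, 0.2, 4.2]
opening: 0.0215
```

```bash
python3 -c "
from h import *
from station import bot
go(bot,(187,47.5,209))"
```

```text
station [187.9   7.8 210. ] F [-0.7  0.2  4.2] t 11.32 open 0.0215
turn [-0.0009 -0.0002  0.0011]
(187, 47.5, 209) tool shift (in wanted axes) [-39.7   0.9   1. ] world [0.708 0.088 0.209]
```

{"op": "apply_moves", "data": {"series": [[[-9,0,0,0,0,0,15],[-9,0,0,0,0,0,15],[-9,0,0,0,0,0,15],[-8,0,0,0,0,0,15],[-5,0,0,0,0,0,15]]]}}

```text
clock: 11.73
tool_pos: [0.7085, 0.0892, 0.2098]
tcp_rot: [-0.0, 0.75, -0.661, 0.0]
ft_force: [-1.4, -2.8, 5.3]
opening: 0.0215
```

{"op": "apply_moves", "data": {"series": [[[0,0,0,0,0,0,15],[0,0,0,0,0,0,15]]]}}

```text
clock: 11.9
tool_pos: [0.7084, 0.0894, 0.2098]
tcp_rot: [-0.0, 0.75, -0.661, -0.0]
ft_force: [-2.4, 2.5, 5.3]
opening: 0.0218
```

```bash
python3 -c "
from h import *
from station import bot
go(bot,(187,48,209),(165,48,190.7))"
```

```text
station [187.7  48.6 209.8] F [-2.4  2.5  5.3] t 11.9 open 0.0218
turn [-0.0002  0.0007  0.0015]
(187, 48, 209) tool shift (in wanted axes) [0.6 0.7 0.8] world [0.708 0.089 0.209]
(165, 48, 190.7) tool shift (in wanted axes) [ 0.  22.  18.3] world [0.686 0.086 0.191]
```

{"op": "apply_moves", "data": {"series": [[[0,4.6,3.9,0,0,0,15],[0,4.6,3.9,0,0,0,15],[0,4.6,3.9,0,0,0,15],[0,3.8,3.2,0,0,0,15],[0,0,0,0,0,0,15]]]}}

```text
clock: 12.32
tool_pos: [0.6899, 0.0868, 0.1941]
tcp_rot: [0.0, 0.75, -0.662, -0.001]
ft_force: [-5.3, 1.3, 0.9]
opening: 0.0216
```

{"op": "apply_moves", "data": {"series": [[[0,2.3,1.9,0,0,0,15],[0,2.3,1.9,0,0,0,15],[0,1.5,1.3,0,0,0,15],[0,0,0,0,0,0,15],[0,0,0,0,0,0,15]]]}}

```text
clock: 12.73
tool_pos: [0.6871, 0.0861, 0.1917]
tcp_rot: [-0.002, 0.75, -0.662, 0.002]
ft_force: [3.5, 2.4, 13.0]
opening: 0.0215
```

```bash
python3 -c "
from h import *
from station import bot
go(bot,(166.3,48,191.8))"
```

```text
station [166.1  47.9 191.7] F [ 3.5  2.4 13. ] t 12.73 open 0.0215
turn [-0.0053  0.0004  0.001 ]
(166.3, 48, 191.8) tool shift (in wanted axes) [-0.1 -0.2 -0.1] world [0.687 0.086 0.192]
```

Force builds at the bottom stop, so the lever is fully down. Release, rise, then check.

{"op": "apply_moves", "data": {"series": [[[0,0,0,0,0,0,50],[0,0,0,0,0,0,50],[0,0,0,0,0,0,50],[0,0,-15,0,0,0,50],[0,0,-30,0,0,0,50]]]}}

```text
clock: 13.15
tool_pos: [0.6829, 0.0851, 0.232]
tcp_rot: [0.002, 0.75, -0.662, -0.002]
ft_force: [0.1, 0.1, -0.6]
opening: 0.0453
```

{"op": "apply_moves", "data": {"series": [[[0,0,-30,0,0,0,50],[0,0,-30,0,0,0,50],[35,0,0,0,0,0,50],[35,0,0,0,0,0,50],[35,0,0,0,0,0,50]]]}}

```text
clock: 13.57
tool_pos: [0.6983, -0.0197, 0.2965]
tcp_rot: [-0.0, 0.75, -0.661, 0.001]
ft_force: [0.3, -0.3, -0.8]
opening: 0.0458
```

{"op": "apply_moves", "data": {"series": [[[35,0,0,0,0,0,50],[35,0,0,0,0,0,50],[35,0,0,0,0,0,50],[35,0,0,0,0,0,50],[35,0,0,0,0,0,50]]]}}

```text
clock: 13.98
tool_pos: [0.7198, -0.1943, 0.2957]
tcp_rot: [-0.0, 0.75, -0.662, 0.0]
ft_force: [0.6, 0.4, 0.1]
opening: 0.0455
```

{"op": "apply_moves", "data": {"series": [[[35,0,0,0,0,0,50],[35,0,0,0,0,0,50],[0,0,0,0,0,0,50],[0,0,0,0,0,0,50]]]}}

```text
clock: 14.32
tool_pos: [0.7284, -0.2637, 0.2951]
tcp_rot: [-0.0, 0.749, -0.662, -0.0]
ft_force: [0.2, 0.5, 0.3]
opening: 0.0454
```

```bash
python3 tray.py
python3 - <<'E'
from h import *
for n in("top","side"):
    f=np.load(n+"1.npz");q=st(pts(f));r=mask(f,(0,150,60),(6,255,255))&(abs(q[...,0]-165)<50)&(abs(q[...,1])<100)
    r=q[r&(q[...,2]>218)];print(n,"lever top",len(r),np.median(r,0).round(1) if len(r) else "")
a=np.load("top1.npz")["color"][130:310,165:345,::-1];b=np.load("side1.npz")["color"][180:330,190:350,::-1]
cv2.imwrite("pics/c1.png",np.hstack([cv2.resize(a,(400,400),interpolation=2),cv2.resize(b,(400,400),interpolation=2)]))
E
```

```text
station [ 163.8 -304.3  295.1] F [0.2 0.5 0.3] t 14.32 open 0.0454
turn [ 0.      0.0001 -0.0014]
(-35, 102, 48) tool shift (in wanted axes) [-406.3  198.8  247.1] world [0.481 0.115 0.048]
top 286 [[-55.5, 7.8, 62.5], [-15.9, 60.6, 71.4], [53.4, 87.0, 78.1]] (array([-1.1, 47.5]), array([109.5,  79.6]), 0.22)
side 183 [[-52.9, 9.0, 62.3], [-16.3, 82.5, 67.3], [40.4, 90.5, 73.9]] (array([-6.4, 50.1]), array([85.5, 94. ]), 89.54)
top lever top 93 [162.4  46.6 227. ]
side lever top 42 [165.6  54.4 225.5]
```

View pics/c1.png

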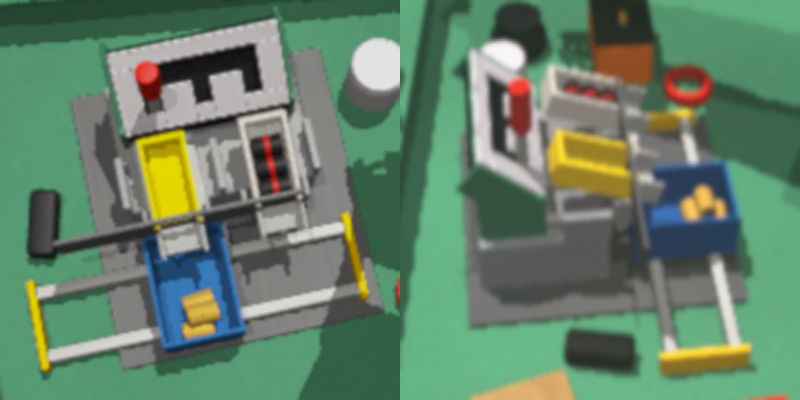

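The yellow hopper (170,175) is empty, the barrels are in the tray, the caps are still in the white hopper, and the lever is at (148,75) in the left notch. A closer look will count the barrels.

Run:
```python
from h import *
from station import bot
T=[]
for n,(y,x) in(("top",(225,225)),("side",(235,280))):
    f=bot.grab_frame(n);T.append(cv2.resize(f["color"][y:y+65,x:x+65,::-1],(400,400),interpolation=2))
    q=st(pts(f));s=mask(f,(12,90,60),(25,255,255))&(abs(q[...,1]-48)<40)&(abs(q[...,0])<55);print(n,s.sum(),"z max",np.nanmax(q[s][:,2]))
cv2.imwrite("pics/c2.png",np.hstack(T))
```

```text
top 268 z max 121.63542017822704
side 143 z max 86.08336349588048
```

View pics/c2.png

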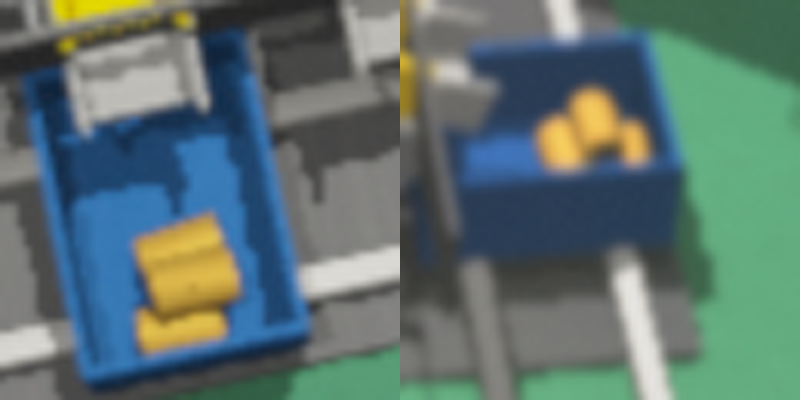

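All three barrels lie in the tray. In the top view they are at (180,240), (195,280) and (180,330), with one resting on the other two. The tray is centred under the spout, so I'm handing in.

```bash
python3 -c "
from station import bot
print(bot.close_job())"
```

```text
the job is handed in; nothing more can be done
None
```

The job is done and handed in at about 14.4 s on the robot's clock. All three brass barrels are in the blue tray, which is under the yellow hopper's spout.

- **Tray:** I pushed it along the rail in two goes. The first stopped about 3 mm short, so I nudged it again. The top view puts it at station y = 47.5 mm, where 48 is the target. The side view reads 50 mm; that camera also read about 2.5 mm high in y at the start.
- **Lever:** I gripped it, lifted it about 28 mm up the slope, moved it 48 mm across to the left notch, and pushed it down until it met the stop. Afterwards the top view showed its top at y ≈ 47 mm and z = 227 mm, so it is fully down. The side view read y = 54 mm. I took the top view, which agrees with the gripper's own reading of 47.9 mm.
- **Final state:** The yellow hopper is empty, with one barrel resting on the other two in the tray. The black caps are still in the white hopper. The bystanders in the last pictures look unmoved, but I did not measure them and not all were in frame.
- **Limits:** The highest force component in the readings was about 13 N, and the arm ended clear of everything.

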